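# Clamp a bottle on the shaker

## Robot

A 6-joint arm with a two-finger parallel gripper is mounted at the origin on a cart in front of the work surface, level with it; the furniture and walls round the work are solid. World frame = base frame: x ahead of the robot, y to its left, z up, the work surface at z = 0. Lengths are in mm, angles in rad, forces in N, time in s.
With the tool pointing down it reaches from about 275 to 825 mm from the base axis. Payload 5.2 kg.
Tool frame: the origin (TCP) lies at the very end of the fingers, on their centre line; the grasp point (between the pads) lies 19 mm behind it; z points along the fingers, y is the direction in which the jaws open and shut (so a half turn about z gives the same grasp; the last joint's range is limited). The gripper opens to 93 mm and grips with 3 to 60 N. Pads are 15 mm wide; open, the fingers measure 128 mm over their backs; the gripper's body (75 mm by 188 mm) begins 65 mm behind the grasp point.
Start: joints at [0.946, 0.259, 1.535, -0, 1.348, -0.203], TCP at [225.151, 501.809, 218.653] pointing down, gripper open.
Joint ranges: [-3.14, 3.14], [-0.91, 2.08], [0.19, 2.58], [-1.22, 4.36], [0.22, 2.71], [-3.12, 3.12]. Speed limits (rad/s): [2.57, 2.57, 3.14, 3.14, 3.14, 3.14].

## Interface

Orientations are given as [roll, pitch, yaw] about the fixed x, y, z axes, in that order (R = Rz(yaw) Ry(pitch) Rx(roll)).
In Python, from bench import robot gives the robot as it stands. The module is installed in compiled form; this text tells all that it offers. Calls block until the motion is done:
- robot.move_ptp(position, orientation): joint-space move of the TCP to a pose.
- robot.move_linear(position, ori=None, speed=150, f_stop=None): straight line of the TCP; ori=None keeps the orientation; speed is the mean speed in mm/s. With f_stop (N) it stops when the force on the tool has changed by that much, and returns True; else False.
- robot.move_j(angles): joint-space move.
- robot.move_gripper(opening): opening from 0.0 (shut) to 1.0 (fully open); the grip force is fixed at half the most; returns when the fingers have stopped.
- robot.sleep(seconds).
- robot.inverse_kinematics(position, orientation): joint angles nearest the present ones, or None.
- robot.get_image(name): name is "scene" or "top" or "wrist"; returns a dict with "img" (480x640x3 uint8, blue, green, red), "fovy" (degrees; the focal length in pixels is half the picture's height over the tangent of half this angle, whatever the lens; pixels are square), "cx", "cy" (the principal point, pixels), "eye" and "orientation" of the camera in the world. Camera axes: x right, y down, z forward; pixel columns grow to the right and rows downward; lengths in mm; the calibration is good to about 2 mm. A picture is of the moment at which its call begins. There is no depth.
A pose or a line that the arm cannot do raises robot.MotionError and nothing moves.
- robot.hand_in(): hands the job in, once; it reports no verdict.
Readings, each from a call of its own:
- robot.current_t(): time.
- robot.current_qpos(): joint angles.
- robot.current_joint_vel(): joint speeds.
- robot.current_joint_efforts(): joint torques, N m.
- robot.current_tcp_pos(): TCP position.
- robot.current_eef_rot(): TCP orientation.
- robot.current_contact_force(): force on the tool from outside, world axes, zero at the start.
- robot.current_ft_torque(): the same for the moment, N m.
- robot.current_gripper_width(): opening from 0.0 (shut) to 1.0 (fully open).
Only numpy, scipy, OpenCV 4.12 (cv2) and the standard library are available. Lean on these libraries where they do the work, as an engineer would, in place of code of your own. Each camera call takes 0.05 s, during which the arm holds its last target.

## Task

Stand the small red-capped bottle upright in the middle of the round black pad on the shaker. Then pull the red knob up to unlock the clamp arm, turn the arm over the bottle, and push the knob fully down so that it locks there with the presser on the cap. Leave the stapler and the vial where they are, and let go of everything at the end.

Things in the scene. Friction and masses are not known exactly. Their poses are not given: they have to be found in the camera images.
- bottle_mid (a point): Centre, half-way up, of the loose small white bottle with a red screw cap. Round, 48 mm in diameter up to 95 mm height, then a shoulder; cap 25 mm in diameter; 124 mm tall; about 0.1 kg. Starts standing on the desk; z = its upright axis. Grip it round the body 75 to 80 mm above its foot, so that a gripper's palm clears the cap.
- pad (a point): Middle of the top of the round black rubber pad (72 mm in diameter, 42 mm above the desk) on the shaker's aluminium platform; the standing bottle's axis belongs here. Shaker: fixed white box 150 x 240 mm, 40 mm high; position and yaw vary. Axes are the shaker's: x to its back, y to its left, z up. The clamp's post stands 110 mm from here along +y.
- knob (a point): Centre of the red knob on the clamp's post: upright bar 60 mm long (its y axis), 16 mm thick (x, gripping direction), 30 mm high, 16 mm free below it. With the knob down this point is 227 mm above the desk. Axes turn with it. One piece with the 110 mm arm, which points along -y and carries the presser at its end; a white line on the knob points along the arm.
- clamp_lift (a joint): Height of knob and arm (m), up positive: 0 = fully down, 0.030 = right out. Stays where left (5 N friction). A key between the collar's teeth lets the arm turn away only when lifted over 0.016; it goes down again only parked (turn 1.1 to 1.4) or over the pad (turn within 0.1 of 0). Going down on the bottle takes about 9 N at the end (presser spring).
- clamp_turn (a joint): Angle of knob and arm about the post's vertical axis (rad), counter-clockwise from above positive. 0 = arm points at the pad, over the bottle; it starts parked, between 1.1 and 1.4, pointing to the shaker's back. Range -0.35 to 1.65; friction 0.05 N m, stays where it is left.
- presser: Black rubber disc, 36 mm in diameter, on a sprung pin at the arm's end, 110 mm from the knob's axis; origin at the centre of its underside. Knob down and nothing under it: 162 mm above the desk; cap of a bottle on the pad: 166 mm. The spring gives up to 8 mm, about 4 N with the bottle clamped.
- stapler: Blue and black stapler, 30 x 120 mm (long along its y), 30 mm high, loose, lies on its base near the bottle; origin under its centre. Leave it alone.
- vial: White-capped glass vial, 28 mm in diameter, 58 mm tall, loose, stands near the bottle; origin under its base. Leave it alone.
Things that resemble listed ones, but are neither listed nor needed, are in the scene too. What is shaped like the part that bears bottle_mid but blue or green is not meant.

How it is judged (in metres and radians):
On the way, in this order (a step that is already met when the one before it is completed fails the run):
1. the bottle stands upright on the pad, let go (horizontal distance between bottle_mid and pad below 0.015 m and z of bottle_mid in the frame of pad below 0.066 m and angle between bottle_mid's own z axis and vertical below 0.1 rad and contact force between the fingers and anything else below 0.1 N), for 0.2 s.
2. the knob is pulled up (value of joint clamp_lift above 0.017 m), for 0.1 s.
At the end, for the whole second after the job is handed in: The bottle stands upright (within 0.1 rad), its axis within 15 mm of the pad's middle; the clamp arm is over it (turn within 0.15 rad of 0), the knob is fully down (within 3 mm) and the presser pushes on the cap with more than 1 N (horizontal distance between bottle_mid and pad below 0.015 m and angle between bottle_mid's own z axis and vertical below 0.1 rad and value of joint clamp_lift below 0.003 m and value of joint clamp_turn between -0.15 and 0.15 rad and contact force between presser and anything else above 1 N); the robot touches nothing.
It fails at once if the stapler is pushed more than 30 mm or tipped (distance of stapler from where it was at the start of the episode above 0.03 m or angle between stapler's own z axis and vertical above 0.4 rad).
It fails at once if the vial is pushed more than 30 mm or tipped (distance of vial from where it was at the start of the episode above 0.03 m or angle between vial's own z axis and vertical above 0.4 rad).
It fails at once if the arm is forced round while the knob is not pulled up (value of joint clamp_lift below 0.01 m and value of joint clamp_turn between 0.35 and 0.8 rad).
It also fails if it takes over 53 s, if anything falls off the work surface, if the arm or the gripper's body presses on something with over 40 N, if the wrist force passes 120 N, or if a joint passes its speed limit or range.

## Working session

There is one attempt and no reset: what is moved stays moved. The work goes in short steps, each a Python script; the robot and the scene stay as the last script left them, time stands still between calls to the robot, and variables do not carry over. Pictures are saved under pics/ and viewed, and the job is handed in when it is done.

```bash
mkdir -p pics; cat > h.py <<'E'
import numpy as np, cv2
from bench import robot
from scipy.spatial.transform import Rotation as Rn
def cam(name,fn=None):
    d=robot.get_image(name)
    if fn: cv2.imwrite('pics/'+fn,d['img'])
    return d
def K(d):
    f=d['img'].shape[0]/2/np.tan(np.radians(d['fovy'])/2)
    return f
def Rc(d):
    o=np.array(d['orientation'],float)
    return o if o.shape==(3,3) else Rn.from_euler('xyz',o).as_matrix()
def onz(d,u,v,z):
    f=K(d); r=Rc(d)@np.array([(u-d['cx'])/f,(v-d['cy'])/f,1]); e=np.array(d['eye'],float)
    return e+r*(z-e[2])/r[2]
def proj(d,p):
    q=Rc(d).T@(np.array(p,float)-np.array(d['eye'])); f=K(d)
    return d['cx']+f*q[0]/q[2], d['cy']+f*q[1]/q[2]
E
python3 - <<'E'
from h import *
import pickle
for n in ("scene","top","wrist"):
    d=cam(n,n+'0.png'); print(n,{k:v for k,v in d.items() if k!='img'}); pickle.dump(d,open(n+'0.pkl','wb'))
print(robot.current_t(),robot.current_eef_rot())
E
```

```text
scene {'fovy': 49.63397125389077, 'cx': 314.5017776655364, 'cy': 234.16137869793798, 'eye': array([ -84.60391028, -911.07122541,  715.51894168]), 'orientation': array([-2.10552665, -0.00751987, -0.67205215])}
top {'fovy': 56.13201381081815, 'cx': 315.0496617939758, 'cy': 234.43727235798204, 'eye': array([ 461.46660344, -154.96840357, 1357.86448114]), 'orientation': array([-3.06474752,  0.00898584, -1.55259485])}
wrist {'fovy': 66.19572895062997, 'cx': 321.8392304962642, 'cy': 243.95691529603567, 'eye': array([165.646776  , 528.03560892, 383.83829307]), 'orientation': array([2.90207475e+00, 1.74270603e-03, 1.14879109e+00])}
0.15 [-3.14016770e+00 -2.61156748e-04  2.71980261e+00]
```

```bash
ls .
```

```text
h.py
pics
scene0.pkl
top0.pkl
wrist0.pkl
```

View pics/top0.png

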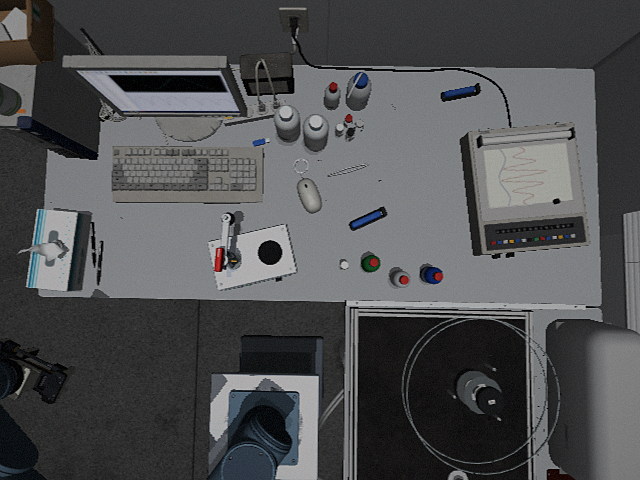

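View pics/scene0.png

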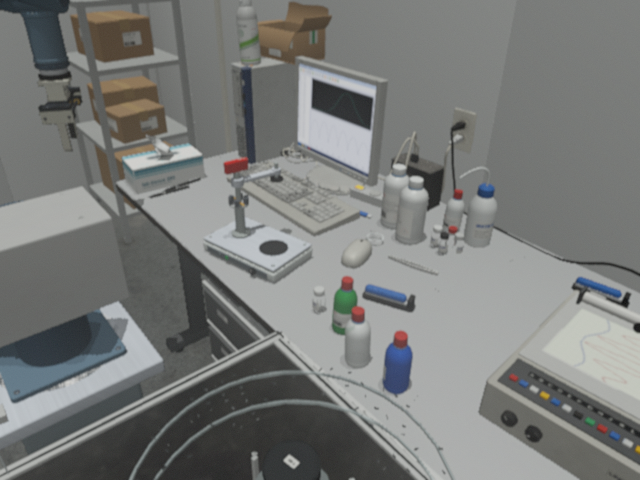

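View pics/wrist0.png

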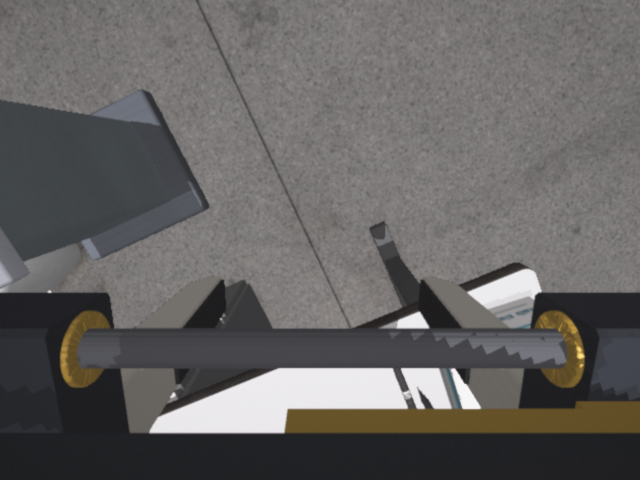

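Top view: the shaker pad is at about (270,252), the knob at (219,259), and the white red-capped bottle at (400,279), between the green bottle (371,262) and the blue one (432,275). The vial is at (344,264) and the stapler at (367,218). I'll zoom in and measure.

```bash
python3 - <<'E'
from h import *
import pickle
d=pickle.load(open('top0.pkl','rb')); s=pickle.load(open('scene0.pkl','rb'))
a=cv2.resize(d['img'][200:300,200:300],None,fx=4,fy=4,interpolation=cv2.INTER_CUBIC)
b=cv2.resize(d['img'][200:300,330:450],None,fx=4,fy=4,interpolation=cv2.INTER_CUBIC)
cv2.imwrite('pics/topA.png',np.hstack([a,b])[:, :800]) ; cv2.imwrite('pics/topB.png',b)
cv2.imwrite('pics/sA.png',cv2.resize(s['img'][140:290,190:330],None,fx=4,fy=4,interpolation=cv2.INTER_CUBIC))
cv2.imwrite('pics/sB.png',cv2.resize(s['img'][260:400,300:430],None,fx=4,fy=4,interpolation=cv2.INTER_CUBIC))
E
```

```text
(no output)
```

View pics/topA.png

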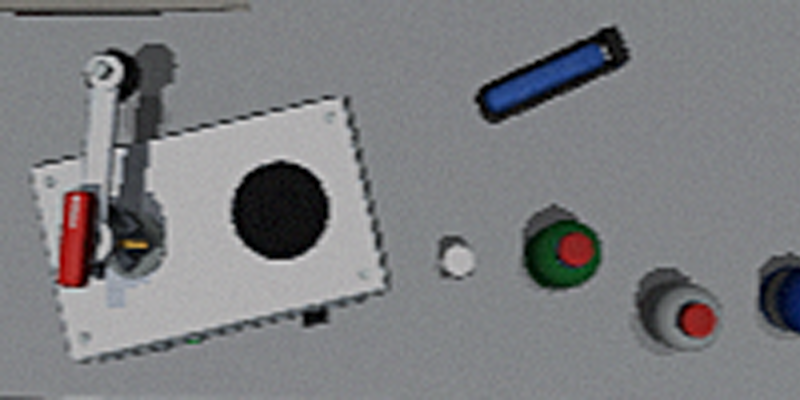

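View pics/topB.png

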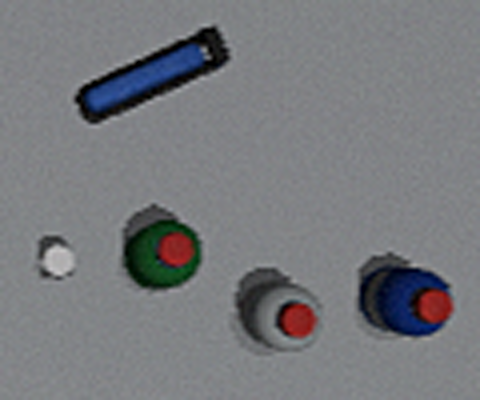

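View pics/sA.png

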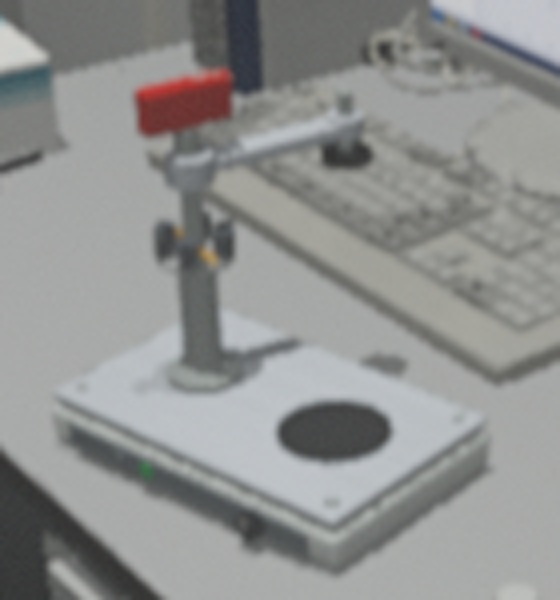

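View pics/sB.png

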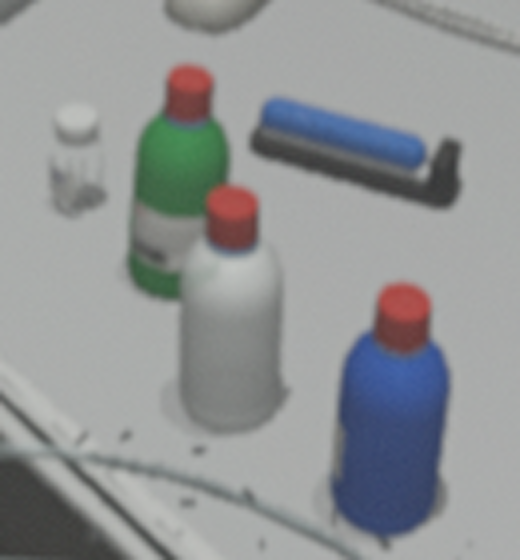

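```bash
python3 - <<'E'
from h import *
import pickle
d=pickle.load(open('top0.pkl','rb')); s=pickle.load(open('scene0.pkl','rb'))
def blobs(d,mask,box):
    u0,v0,u1,v1=box; m=np.zeros(mask.shape,np.uint8); m[v0:v1,u0:u1]=mask[v0:v1,u0:u1]
    n,l,st,c=cv2.connectedComponentsWithStats(m)
    return [(c[i],st[i],l==i) for i in range(1,n) if st[i][4]>15]
def red(i):
    i=i.astype(int); return ((i[...,2]>100)&(i[...,2]>1.8*i[...,1])&(i[...,2]>1.8*i[...,0])).astype(np.uint8)
print('TOP')
for c,st,_ in blobs(d,red(d['img']),(200,200,460,300)): print(c,st,onz(d,*c,124).round(1),onz(d,*c,242).round(1))
dk=(d['img'].max(2)<50).astype(np.uint8)
for c,st,l in blobs(d,dk,(250,230,290,275)): print('pad',c,st,onz(d,*c,42).round(1), cv2.minAreaRect(np.argwhere(l)[:,::-1].astype(np.float32)))
knob=[l for c,st,l in blobs(d,red(d['img']),(205,240,230,280))][0]
print('knob rect',cv2.boxPoints(cv2.minAreaRect(np.argwhere(knob)[:,::-1].astype(np.float32))))
cs=[(35,167),(345,97),(388,290),(78,360)]
P=[onz(d,200+u/4-.4,200+v/4-.4,40) for u,v in cs]
for a,b in zip(P,P[1:]+P[:1]): v=b-a; print('edge',np.linalg.norm(v).round(1),np.degrees(np.arctan2(v[1],v[0])).round(2))
print('corners',np.round(P,1),np.mean(P,0))
print('SCENE')
for c,st,_ in blobs(s,red(s['img']),(210,140,430,380)): print(c,st,onz(s,*c,118).round(1),onz(s,*c,227).round(1))
dk=(s['img'].max(2)<60).astype(np.uint8)
for c,st,l in blobs(s,dk,(250,235,295,262)): print('pad',c,st,onz(s,*c,42).round(1))
for u,v,z in [(344.3,264.3,58)]: print('vial',onz(d,u,v,z))
print('presser pin top', onz(d,200+103/4,200+70/4,185))
for u,v in [(330+80/4,200+105/4),(330+228/4,200+42/4)]: print('stapler',onz(d,u,v,20))
g=onz(d,330+177/4,200+250/4,124);b=onz(d,330+433/4,200+306/4,124);print('green',g,'blue',b)
E
```

```text
TOP
[217.74107143 259.97321429] [215 248   7  24 112] [481.3 123.4 124. ] [479.4  96.8 242. ]
[373.62745098 261.90196078] [370 258   8   8  51] [ 483.8 -303.6  124. ] [ 481.6 -289.4  242. ]
[438.37254902 276.17647059] [435 273   8   8  51] [ 448.2 -480.   124. ] [ 449.4 -448.9  242. ]
[404.36 279.72] [401 276   8   8  50] [ 436.8 -387.6  124. ] [ 439.2 -365.4  242. ]
pad [269.58705357 252.21875   ] [258 240  24  25 448] [508.1  -9.2  42. ] ((269.6000061035156, 252.20005798339844), (23.25510597229004, 23.25510597229004), 63.43495178222656)
knob rect [[213.8317  270.68317]
 [216.13861 247.61385]
 [221.58417 248.15839]
 [219.27725 271.22772]]
edge 233.4 -76.22
edge 145.1 -166.18
edge 231.5 103.73
edge 144.9 14.6
corners [[536.8 171.9  40. ]
 [592.5 -54.8  40. ]
 [451.5 -89.4  40. ]
 [396.6 135.4  40. ]] [494.35232934  40.78666387  40.        ]
SCENE
[235.45833333 165.09583333] [225 158  23  15 240] [610.6 324.5 118. ] [483.8  99.1 227. ]
[346.78947368 280.33333333] [343 277   9   8  57] [ 486.3 -302.7  118. ] [ 382.2 -413.6  227. ]
[357.63953488 311.20930233] [352 307  12  10  86] [ 438.5 -386.1  118. ] [ 343.1 -481.9  227. ]
[400.48 336.35] [395 332  12  10 100] [ 450.4 -480.4  118. ] [ 352.8 -559.   227. ]
vial [ 476.55493862 -227.27140258   58.        ]
presser pin top [592.06233352  92.47931865 185.        ]
stapler [ 590.56448854 -244.88062263   20.        ]
stapler [ 639.76192598 -354.80780061   20.        ]
green [ 482.17861493 -305.33214244  124.        ] blue [ 447.27009347 -479.69193515  124.        ]
```

Both views agree on every point. The bottle is at (437.5,-387). The pad is at (508,-9), with shaker yaw about 14°. The post should then be at (481,97.5), and I measured about (481.5,98). The parked turn is about 1.27. Next I'll check IK, then grasp.

```bash
python3 - <<'E'
from h import *
pi=np.pi
for n,p,y in [('up',(437.5,-387,280),-1.28),('bot',(437.5,-387,58),-1.28),('padhi',(508,-9,280),-1.28),('pad',(508,-9,101),-1.28),('knob',(481.5,98,208),1.52+pi/2),('knobup',(481.5,98,330),1.52+pi/2),('knob0',(481.5,98,235),.244+pi/2)]:
    q=robot.inverse_kinematics(p,(pi,0,y)); print(n,None if q is None else np.round(q,2))
try:
    q=robot.current_qpos()
    robot.move_ptp((225,502,330),(pi,0,2.72))
    robot.move_ptp((437.5,-387,280),(pi,0,-1.28))
except robot.MotionError as e: print(e)
print(robot.current_t(),robot.current_tcp_pos(),robot.current_qpos())
cam('wrist','w1.png')
E
```

```text
up [-0.92  0.29  1.35 -0.    1.51  1.94]
bot [-0.92  0.47  1.65 -0.    1.02  1.94]
padhi [-0.24  0.15  1.53 -0.    1.47  2.61]
pad [-0.24  0.3   1.8  -0.    1.05  2.61]
knob [-0.03  0.16  1.69  0.    1.29 -1.55]
knobup [-0.03  0.1   1.46  0.    1.58 -1.55]
knob0 [-0.03  0.14  1.64  0.    1.36 -0.27]
3.875 [ 438.00220567 -386.34683706  280.12247556] [-9.13814233e-01  2.88675846e-01  1.34538976e+00  2.01108921e-04
  1.50739264e+00  1.93554782e+00]
```

View pics/w1.png

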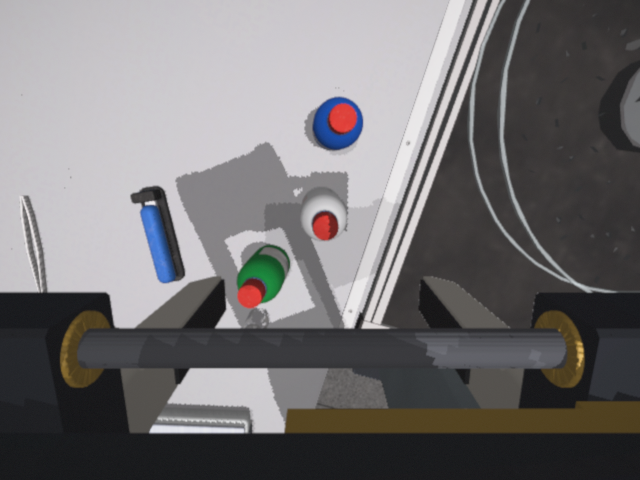

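The wrist view shows the white bottle's cap at (325,226), between the green and blue bottles. I'll check that against the estimate, then descend and grip.

```bash
python3 - <<'E'
from h import *
pi=np.pi
d=cam('wrist'); 
for z in (118,124): print(onz(d,325,226,z).round(1))
print(proj(d,(437.5,-387,124)))
robot.move_linear((437.5,-387,58),speed=150,f_stop=12)
print(robot.current_tcp_pos(),robot.current_contact_force())
robot.move_gripper(0.0)
print('w',robot.current_gripper_width()*93,robot.current_t())
robot.move_linear((437.5,-387,230),speed=200)
print('w',robot.current_gripper_width()*93,robot.current_t(),robot.current_contact_force())
cam('wrist','w2.png');cam('scene','s2.png')
E
```

```text
[ 436.1 -389.4  118. ]
[ 436.5 -390.5  124. ]
(np.float64(322.7576525100531), np.float64(229.3518301557897))
[ 437.91358333 -387.54272565   58.85021125] [ 0.57883378  0.33707812 -0.38196653]
w 46.95872377748765 6.4083
w 46.67007679813052 7.4167 [ 0.78777659 -0.40614299 -0.99386028]
```

View pics/s2.png

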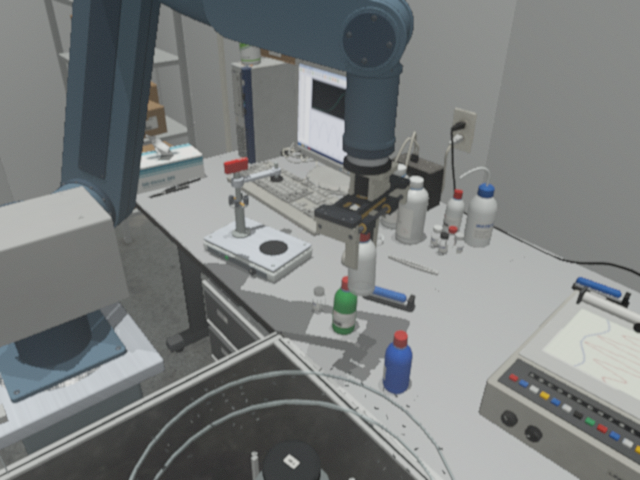

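View pics/w2.png

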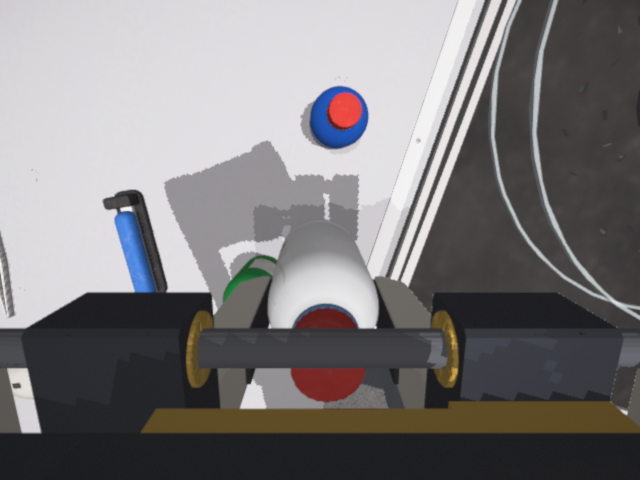

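The bottle is gripped and hangs upright. I'll carry it to the pad and place it.

```bash
python3 - <<'E'
from h import *
pi=np.pi
robot.move_ptp((508,-9,230),(pi,0,-1.28))
robot.move_linear((508,-9,112),speed=150)
print(robot.current_tcp_pos(),robot.current_contact_force())
print(robot.move_linear((508,-9,99),speed=25,f_stop=4))
print(robot.current_tcp_pos(),robot.current_contact_force(),robot.current_t())
d=cam('top','t3.png');cv2.imwrite('pics/s3.png',cv2.resize(cam('scene')['img'][130:290,190:350],None,fx=3,fy=3))
E
```

```text
[508.72922202  -9.44857996 112.71468858] [-0.17706687  0.03037063 -0.00934633]
True
[507.98773153  -9.0707214   99.90366868] [-0.0431443  -0.29828601  4.83421879] 10.3833
```

View pics/s3.png

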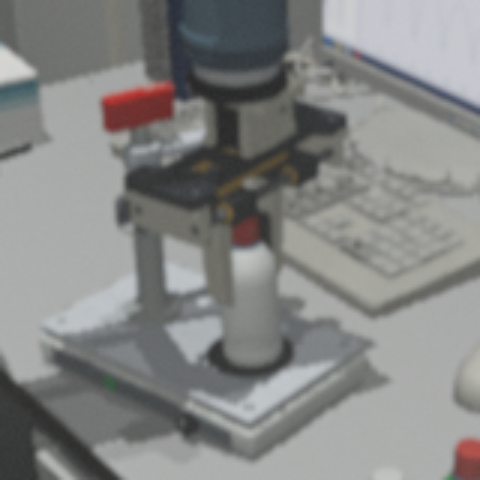

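The bottle is on the pad, with contact at the expected height. I'll release, rise, then look.

```bash
python3 - <<'E'
from h import *
pi=np.pi
robot.move_gripper(1.0)
robot.sleep(0.3)
print(robot.current_contact_force())
robot.move_linear((508,-9,335),speed=220)
robot.move_ptp((400,-150,335),(pi,0,pi/2))
print(robot.current_t())
d=cam('top','t4.png'); s=cam('scene')
cv2.imwrite('pics/t4.png',cv2.resize(d['img'][200:300,200:300],None,fx=5,fy=5,interpolation=cv2.INTER_CUBIC))
cv2.imwrite('pics/s4.png',cv2.resize(s['img'][130:290,190:350],None,fx=3,fy=3))
for dd,z1,z2 in((d,166,242),(s,160,227)):
    i=dd['img'].astype(int); m=((i[...,2]>90)&(i[...,2]>1.8*i[...,1])&(i[...,2]>1.8*i[...,0])).astype(np.uint8); m[300:]=0; m[:140]=0
    n,l,st,c=cv2.connectedComponentsWithStats(m)
    for k in range(1,n):
        if st[k][4]>15: print(c[k],st[k],onz(dd,*c[k],z1).round(1),onz(dd,*c[k],z2).round(1))
E
```

```text
[0.87389449 0.29170475 0.20005447]
15.6333
[217.8220339  260.06779661] [214 248   8  24 118] [480.4 113.7 166. ] [479.2  96.6 242. ]
[264.37037037 251.75925926] [261 248   8   9  54] [504.6  -9.1 166. ] [501.9 -18.4 242. ]
[373.61538462 261.75      ] [370 258   8   8  52] [ 483.4 -298.5  166. ] [ 482.  -289.4  242. ]
[438.28846154 276.28846154] [435 273   8   8  52] [ 448.3 -468.7  166. ] [ 449.1 -448.7  242. ]
[244.8974359  162.51282051] [243 158   5  11  39] [591.4 237.4 160. ] [509.9  98.8 227. ]
[228.45783133 167.18072289] [224 161  12  12  83] [539.6 236.8 160. ] [464.3  98.4 227. ]
[457.62962963 193.5       ] [454 190   8   8  54] [ 898.6 -241.1  160. ] [ 780.  -321.9  227. ]
[269.90322581 203.74193548] [267 202   7   5  31] [507.1  -7.3 160. ] [ 435.7 -116.3  227. ]
[452.69444444 229.13888889] [449 227   8   6  36] [ 750.  -344.7  160. ] [ 649.3 -413.   227. ]
[346.578125 280.796875] [343 277   9  10  64] [ 444.9 -346.3  160. ] [ 381.  -414.4  227. ]
```

View pics/t4.png

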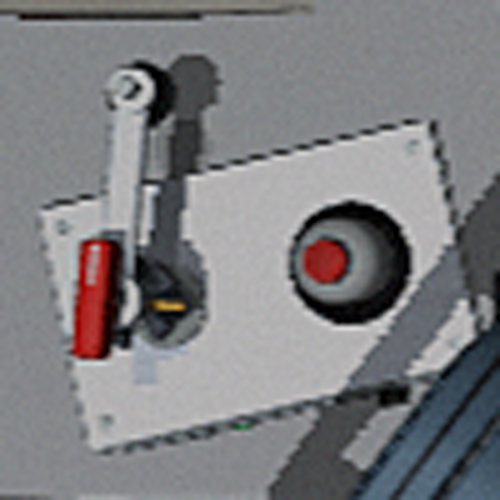

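View pics/s4.png

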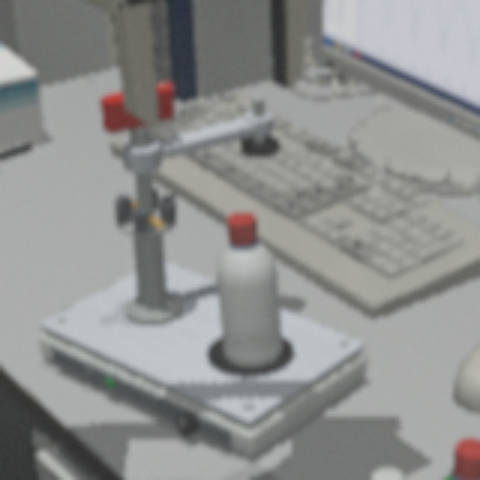

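The cap is within about 3 mm of the pad centre in both views, and the bottle stands upright and free. Next I'll grip the knob and lift it.

```bash
python3 - <<'E'
from h import *
pi=np.pi
X,Y=481.4,97.7
robot.move_ptp((X,Y,335),(pi,0,1.50+pi/2))
print(robot.move_linear((X,Y,208),speed=150,f_stop=8))
print(robot.current_tcp_pos(),robot.current_contact_force())
robot.move_gripper(0.0)
print('w',robot.current_gripper_width()*93,robot.current_contact_force(),robot.current_ft_torque())
robot.move_linear((X,Y,233),speed=60)
print('w',robot.current_gripper_width()*93,robot.current_tcp_pos(),robot.current_contact_force(),robot.current_ft_torque(),robot.current_t())
s=cam('scene');cv2.imwrite('pics/s5.png',cv2.resize(s['img'][130:290,190:350],None,fx=3,fy=3))
E
```

```text
False
[482.05667887  97.36267397 208.86990906] [ 0.31720029  0.80809074 -0.06918059]
w 16.146854172416823 [ 0.50494979 -5.15243679 -0.05613489] [-0.9622765   0.12580897 -0.03245317]
w 16.20850013294458 [481.37127425  96.70713602 233.02323604] [-1.46768393 -6.01180368  0.7855301 ] [-0.95525183  0.14824418  0.02705305] 19.5083
```

View pics/s5.png

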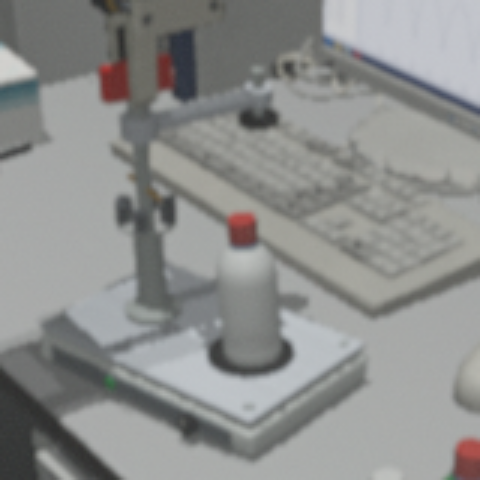

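The knob is lifted about 24 mm, and the presser is clear of the cap height. Now the turn.

```bash
python3 - <<'E'
from h import *
q=np.array(robot.current_qpos())
q=np.array(robot.inverse_kinematics((481.4,96.9,233),(np.pi,0,1.50+np.pi/2)))
for k in (0.42,0.84,1.256):
    a=q.copy(); a[5]+=k; robot.move_j(a)
    print(np.round(robot.current_tcp_pos(),1),robot.current_eef_rot()[2]-np.pi/2,np.round(robot.current_contact_force(),1),np.round(robot.current_ft_torque(),2),robot.current_t())
s=cam('scene');cv2.imwrite('pics/s6.png',cv2.resize(s['img'][130:290,190:350],None,fx=3,fy=3))
d=cam('top');cv2.imwrite('pics/t6.png',cv2.resize(d['img'][200:300,200:300],None,fx=5,fy=5,interpolation=cv2.INTER_CUBIC))
E
```

```text
[481.4  96.9 233. ] 1.0832198469662226 [ 0.1 -1.7  0.6] [-0.35 -0.01 -0.05] 20.0417
[481.7  97.2 233. ] 0.6648097957271619 [ 2.  -0.8 -1.4] [-0.12 -0.27 -0.  ] 20.525
[481.9  97.2 233. ] 0.2492086751455702 [ 3.7  0.6 -2.1] [ 0.11 -0.66  0.04] 21.0083
```

View pics/s6.png

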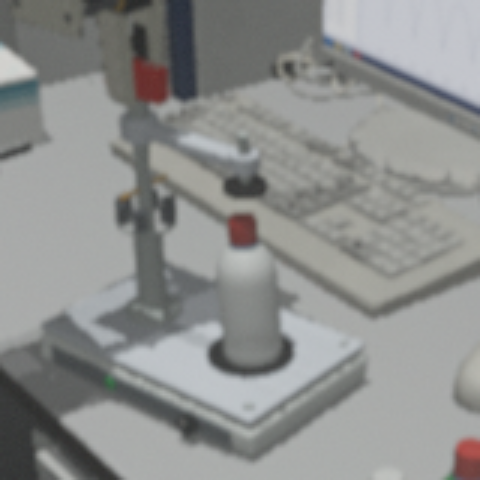

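View pics/t6.png

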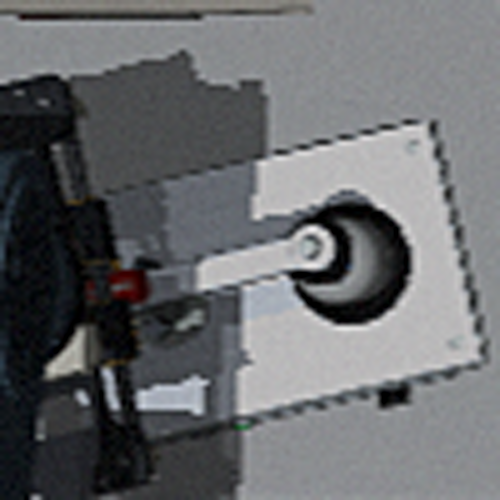

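The presser is near the cap. I'll compute the arm angle before pushing down.

```bash
python3 - <<'E'
from h import *
d=cam('top'); s=cam('scene')
u,v=200+311/5-.4,200+248/5-.4
for z in (200,209,215):
    p=onz(d,u,v,z); w=p[:2]-np.array([481.5,97.3]); print(z,p.round(1),np.linalg.norm(w).round(1),np.degrees(np.arctan2(w[1],w[0])))
print('pad dir',np.degrees(np.arctan2(-9.2-97.3,508-481.5)))
# scene: presser disc centre
print(onz(s,190+245/3,130+186/3,188))
E
```

```text
200 [509.9  -6.5 200. ] 107.6 -74.70547501073769
209 [509.5  -7.6 209. ] 108.6 -75.05763503689535
215 [509.2  -8.4 215. ] 109.3 -75.28876381532548
pad dir -76.02706675991264
[513.76477396  -6.52527933 188.        ]
```

The turn is within about 0.02 rad of 0. I'll correct that and push down.

```bash
python3 - <<'E'
from h import *
q=np.array(robot.inverse_kinematics((482.0,97.2,233),(np.pi,0,.244-.015+np.pi/2)))
robot.move_j(q)
print(np.round(robot.current_contact_force(),1))
print(robot.move_linear((482.0,97.2,214),speed=50,f_stop=30),np.round(robot.current_tcp_pos(),1),np.round(robot.current_contact_force(),1))
print(robot.move_linear((482.0,97.2,203),speed=25,f_stop=28),np.round(robot.current_tcp_pos(),1),np.round(robot.current_contact_force(),1),robot.current_t())
s=cam('scene');cv2.imwrite('pics/s7.png',cv2.resize(s['img'][130:290,190:350],None,fx=3,fy=3))
E
```

```text
[ 3.   0.9 -2. ]
False [481.8  97.2 212.8] [ 4.5  0.9 -5.5]
True [482.5  97.4 207.9] [-0.5  0.2  7.7] 22.3667
```

View pics/s7.png

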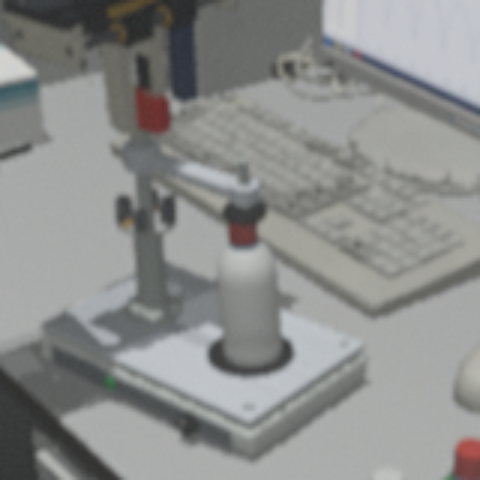

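The push ended in a hard stop at about the expected height. I'll release and touch the knob's top with closed fingers. That pushes it home and measures its height, which should be 242 if it is fully down.

```bash
python3 - <<'E'
from h import *
robot.move_gripper(1.0)
print(np.round(robot.current_tcp_pos(),1),np.round(robot.current_contact_force(),1))
robot.move_linear((482,97.2,275),speed=200)
s=cam('scene');cv2.imwrite('pics/s8.png',cv2.resize(s['img'][130:290,190:350],None,fx=3,fy=3))
robot.move_gripper(0.0)
robot.move_linear((482,97.2,250),speed=100)
print(robot.move_linear((482,97.2,236),speed=15,f_stop=22),np.round(robot.current_tcp_pos(),2),np.round(robot.current_contact_force(),1))
robot.sleep(0.2)
print(np.round(robot.current_tcp_pos(),2),np.round(robot.current_contact_force(),1))
robot.move_linear((482,97.2,330),speed=200)
robot.move_gripper(1.0)
robot.move_ptp((380,-200,335),(np.pi,0,np.pi/2))
print(robot.current_t(),robot.current_contact_force())
s=cam('scene');cv2.imwrite('pics/s9.png',cv2.resize(s['img'][130:290,190:350],None,fx=3,fy=3))
d=cam('top');cv2.imwrite('pics/t9.png',cv2.resize(d['img'][200:300,200:360],None,fx=5,fy=5,interpolation=cv2.INTER_CUBIC))
E
```

```text
[483.5  97.6 207.4] [ 1.1  0.2 -0.1]
True [482.41  97.24 242.2 ] [-1.4 -0.6  4.4]
[482.46  97.22 242.26] [-2.1 -0.1  5.5]
30.225 [0.10529182 0.47139053 0.08263693]
```

View pics/s9.png

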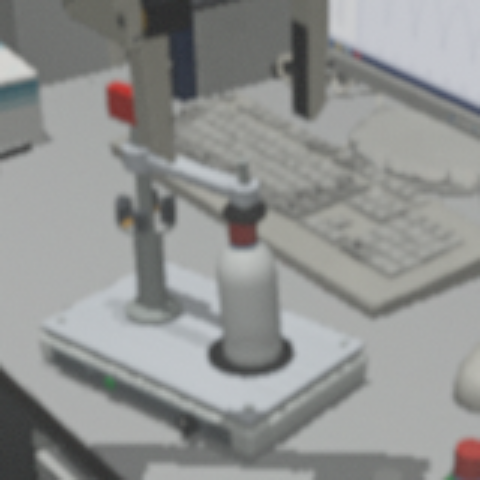

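View pics/t9.png

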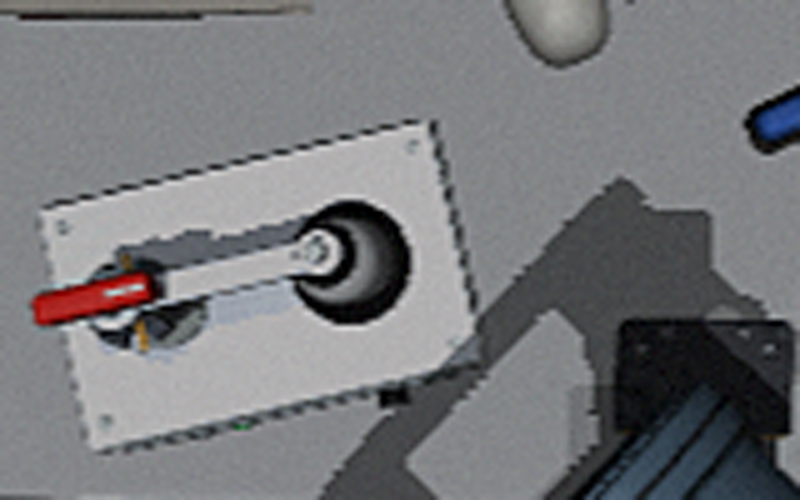

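The knob top reads 242.2 mm (fully down is 242), and it took the stop force there. The arm lies over the bottle with the presser on the cap, the bottle is upright and the robot is clear, so I'm handing in.

```bash
python3 - <<'E'
from h import *
d=cam('top')
p=onz(d,200+316/5-.4,200+250/5-.4,185); w=p[:2]-np.array([481.5,97.3]); print(p.round(1),np.linalg.norm(w),np.degrees(np.arctan2(w[1],w[0])))
print(robot.current_t()); robot.hand_in()
E
```

```text
[509.5  -7.2 185. ] 108.17090198525855 -74.99475189089381
30.375
the job is handed in; nothing more can be done
```

The bottle is upright on the pad, and the clamp arm is turned over it and pushed down with the presser on the cap. I handed the job in at 30.4 s; it reports no verdict.

- **Bottle:** After release, two camera views put the cap within about 4 mm of the pad's middle. It was still upright in the last pictures.
- **Knob height:** The closed fingers met the knob's top at 242.2 mm, where fully down is 242 mm, and it resisted a further push of about 22 N.
- **Arm angle:** The arm points about 1° (0.02 rad) away from the pad direction, well inside the limit.
- **Presser:** The picture shows it on the cap. I could not measure its force directly.
- **Stapler and vial:** I kept clear of both and felt no unexpected contact. I did not measure their positions again at the end.
- **Robot:** The gripper is open and well away from everything, and the tool force was about 0.5 N, which is sensor noise.

No check failed. The camera estimates of the knob's position disagreed by up to about 5 mm. I used a middle value, which matched the pad-to-post distance and worked for the grip.

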